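Slide the sleigh music box home between the finials

TASK

Push the pine sleigh music box nose first between the two brass finials at the mouth of the brass gallery, until its tail is past the finials and the whole sleigh stands inside the rails, then leave it there and move clear. Only push it, with the fingers: keep it on its runners on the counter, never lift or tip it, and do not ram it into the brass. Leave the swan and all the other stock where they stand.

Things in the scene. Friction and masses are not known exactly. Their poses are not given: they have to be found in the camera images.
- gate (a point): Point on the counter midway between the two brass finials at the gallery's mouth. x axis: straight into the gallery; y axis: from finial to finial; z up. Each finial is 67 mm high, 22 mm across at its widest (foot, and ball 47 mm up), its axis 43.5 mm from this point along y or -y: the clear gap is 65 mm.
- bay_back (a point): Point on the counter below the back rail, 165 mm from gate along its x axis, same axes. The gallery is a bay fixed to the counter, open above, no step in its floor: brass bars 14 and 28 mm up, on posts up to 44 mm high, run from both finials to the back rail here. Clear width between the side bars 81 mm; the back rail's inner face is 162 mm from gate.
- sleigh: Loose pine sleigh music box, about 0.4 kg, 116 mm long, 60 mm wide, sliding on two runners. Origin: centre of its underside; x axis to the nose, y to its left. Flat upright sides 14 to 50 mm above the counter, from the tail to 36 mm ahead of the origin. A brass winding key rises to 74 mm at its middle. It starts in front of the gate, nose roughly towards it but off line and turned.
- sleigh_tail (a point): Foot of the sleigh's tail, on the counter, mid width, 58 mm behind the sleigh's origin; same axes. The tail is a flat upright seat back, 60 mm wide, 14 to 80 mm above the counter.
- sleigh_nose (a point): Foot of the sleigh's nose, on the counter, mid width, 58 mm ahead of the sleigh's origin; same axes. The corners behind it are rounded, the two curled runners are 49 mm wide over all at the tips, and a dash board rises to 75 mm.
- trinket_box: Bystander: silver-plated trinket box, 60 x 86 mm, 64 mm high, on four ball feet, standing beside the gallery. Origin: centre of its underside.
- round_box: Bystander: round turned wooden music box, 60 mm across, 57 mm high, standing on the other side of the gallery. Origin: centre of its underside.
- turntable: Bystander: round turntable fixed to the counter, 156 mm across, 38 mm high, brass plate on a wooden base with a small brass lever at its edge. Origin: centre of its underside.
- swan: Bystander: ivory porcelain swan on a round foot, 60 mm across, 106 mm high, standing on the turntable. Origin: centre of its underside.
- snow_globe: Bystander: snow globe on a dark wooden base, 72 mm across, 91 mm high. Origin: centre of its underside.
- brass_bell: Bystander: brass hand bell standing on its mouth, 54 mm across, 88 mm high. Origin: centre of its underside.
- egg_box: Bystander: ceramic egg on a brass foot, 47 mm across, 78 mm high. Origin: centre of its underside.
- lever_tip (a point): Ball at the end of the turntable's brass lever, 13 mm across, 62 mm above the counter or lower; not needed, leave it as found.
Things that resemble listed ones, but are neither listed nor needed, are in the scene too. What is shaped like the sleigh but turquoise is not meant. Leave any turquoise look-alike of the part that bears gate alone.

How it is judged:
On the way:
1. the nose of the sleigh is between the finials, on the counter (x of sleigh in the frame of gate between -0.04 and 0.03 m and y of sleigh in the frame of gate between -0.015 and 0.015 m and angle between the x axis of sleigh and the x axis of gate, either way round below 0.3 rad and height (world z) of sleigh below 0.006 m), for 0.1 s.
At the end, for the whole second after the job is handed in: The sleigh rests upright on the counter inside the gallery, nose inward: its tail at least 8 mm past the line of the finials' axes, its middle within 15 mm of the bay's centre line, its length within 0.25 rad of it, at rest (x of sleigh_tail in the frame of gate above 0.008 m and x of sleigh_nose in the frame of gate above 0.115 m and x of sleigh in the frame of gate between 0.06 and 0.112 m and y of sleigh in the frame of gate between -0.015 and 0.015 m and angle between the x axis of sleigh and the x axis of gate, either way round below 0.25 rad and height (world z) of sleigh below 0.004 m and angle between sleigh's own z axis and vertical below 0.05 rad and linear speed of sleigh below 0.01 m/s); the robot touches nothing.
It fails at once if the sleigh is lifted off the counter or tipped (height (world z) of sleigh above 0.01 m or angle between sleigh's own z axis and vertical above 0.2 rad).
It fails at once if the sleigh is rammed into the brass (over 40 N) (contact force between sleigh and gallery above 40 N).
It fails at once if other stock is moved by more than 15 mm or knocked over (distance of any of trinket_box, round_box, swan, snow_globe, brass_bell, egg_box, lever_tip from where it was at the start of the episode above 0.015 m or angle between any of trinket_box, round_box, swan, snow_globe, brass_bell, egg_box's own z axis and vertical above 0.3 rad).
It also fails if it takes over 64 s, if anything falls off the work surface, if the arm or the gripper's body presses on something with over 40 N, if the wrist force passes 120 N, or if a joint passes its speed limit or range.

ROBOT

A 6-joint arm with a two-finger parallel gripper is mounted at the origin on the work surface. World frame = base frame: x ahead of the robot, y to its left, z up, the work surface at z = 0. Lengths are in m, angles in rad, forces in N, time in s.
With the tool pointing down it reaches from about 0.25 to 0.725 m from the base axis. Payload 4 kg.
Tool frame: the origin (TCP) lies at the very end of the fingers, on their centre line; the grasp point (between the pads) lies 19 mm behind it; z points along the fingers, y is the line along which they close (so a half turn about z gives the same grasp; the last joint's range is limited). The gripper opens to 85 mm and grips with 20 to 120 N. Pads are 22 mm wide; open, the fingers measure 114 mm over their backs; the gripper's body (76 mm by 85 mm) begins 54 mm behind the grasp point. The pads swing forward as they close: fully open they stand 13 mm farther back than shut.
Start: joints at [-1.169, 0.241, 0.005, 1.335, 0, 1.571], TCP at [0.196, -0.46, 0.231] pointing down, gripper open.
Joint ranges: [-2.72, 2.72], [-1.05, 1.87], [-1.09, 1.28], [-1.99, 2.15], [-1.42, 1.44], [-3.14, 3.14]. Speed limits (rad/s): [2.79, 2.79, 3.14, 3.14, 3.14, 3.14].

INTERFACE

Orientations are given as a unit quaternion [x, y, z, w].
In Python, from workcell import bot, vision, workorder, boxes_of gives the robot as it stands.
- The arm moves only by the tool send_rows, never from a script. Its argument "motion" is text: rows parted by semicolons, each of 5 numbers parted by spaces: the closure, from -1 (fully open) to 1 (shut), so that 0 is half open, then the shift along the tool's x, y, z in cm, then the turn about the tool's z in rad. In form: claw x y z twist; .... A call has 1 to 5 rows; each row is the pose to reach, as a shift and turn from the pose commanded when the call began, along the tool's axes at that moment; what a row does not reach only later rows make up. A row lasts 1/10 s, in which the tool goes at most 50 mm and 8.59 degrees, less where a joint would pass 70% of its speed; a pose out of reach is approached as far as the arm can. A call with a gripper value outside its range is refused whole. The fingers move at their own pace and stop on an object; the grip force is fixed at half the most. Time passes only in rows, so rows that repeat a pose let the fingers close. It gives the time, the measured TCP pose, the force, the opening and the grip force at its end, in the units of the state.
- bot.get_obs(): the state, without advancing time (a new reading comes with each control period).
- vision.camera(name): name is "side" or "top"; returns the picture (400x640x3 uint8, red, green, blue); there is no depth.
- vision.camera_model(name): a dict with "fov_y" (degrees; the focal length in pixels is half the picture's height over the tangent of half this angle, whatever the lens; pixels are square), "cx", "cy" (the principal point, pixels), "k1" (the pictures are not rectified: a ray, as slopes to the right and down, at radius r is drawn at 1 + k1 r^2 times it, then the intrinsics apply), "world_from_camera" (4x4, takes a point from camera to world coordinates). Camera axes: x right, y down, z forward; pixel columns grow to the right and rows downward; lengths in m; the calibration is good to about 2 mm. A picture is of the moment at which its call begins. camera_model takes no time and is no camera call.
- workorder.job_done(): hands the job in; it is judged then, once.
Trained networks look in the newest picture that a camera, given by its name, has taken for a name from the list of things; names that differ only in an ending like _2 or _b are one class to them, and where a whole thing is asked for, a point or a joint stands for the part that bears it (a point fixed in the world has none). Each returns a list of dicts, best first, with "conf" (0 to 1); they miss things now and then, are a little off and sometimes report something else, mostly with a low value. They report only what shows in the picture. A call takes as long as a camera call. They do not tell look-alikes from the thing itself.
- boxes_of(camera, target): "rect" ([centre column, centre row, width, height] in pixels, round what is visible of it).
The state is a dict: "clock": time; "joint_pos": joint angles; "joint_vel": joint speeds; "tau": joint torques, N m; "eef_pos": TCP position; "tool_rot": TCP orientation; "ft_force": force on the tool from outside, world axes, zero at the start; "ft_torque": the same for the moment, N m; "grip_width": finger opening in m; "grasp_force": force on a finger pad.
Only numpy, scipy, OpenCV 4.12 (cv2) and the standard library are available. Lean on these libraries where they do the work, as an engineer would, in place of code of your own. Each camera call takes 0.05 s, during which the arm holds its last target. There are 200 camera calls.

## Working session

There is one attempt and no reset: what is moved stays moved. The work goes in short steps, Python scripts to look and compute and a tool call to move; the robot and the scene stay as the last step left them, time stands still between calls to the robot, and variables do not carry over. Pictures are saved under pics/ and viewed, at most 10 in all, crops included, and the job is handed in when it is done.

Besides the shell and the picture viewer there is one more tool, called after "Emit:" as a command line: name --argument value ..., lists and objects as JSON in quotes. send_rows: Moves the arm, as the interface text tells. Its arguments: {"type":"object","properties":{"motion":{"type":"string"}},"required":["motion"]}

```bash
mkdir -p pics; cat > h.py <<'E'
import numpy as np, cv2
from workcell import bot, vision, workorder, boxes_of
def K(n):
    m=vision.camera_model(n); f=200/np.tan(np.radians(m["fov_y"])/2)
    return f,m["cx"],m["cy"],m["k1"],np.array(m["world_from_camera"])
def px2w(n,u,v,z=0.):
    f,cx,cy,k,T=K(n); d=np.array([(u-cx)/f,(v-cy)/f]); s=d.copy()
    for _ in range(20): s=d/(1+k*(s@s))
    r=T[:3,:3]@np.array([s[0],s[1],1]); o=T[:3,3]
    return o+r*(z-o[2])/r[2]
def w2px(n,p):
    f,cx,cy,k,T=K(n); c=T[:3,:3].T@(np.array(p)-T[:3,3]); s=c[:2]/c[2]; s=s*(1+k*(s@s)); return s*f+[cx,cy]
def snap(n,fn): 
    im=vision.camera(n); cv2.imwrite('pics/'+fn,im[:,:,::-1]); return im
E
python3 - <<'E'
from h import *
t=snap('top','t0.png'); s=snap('side','s0.png')
for c in ('top','side'):
    print(c,K(c)[4][:3,3].round(3),K(c)[0])
    for n in ('sleigh','gate','swan','turntable','trinket_box','round_box','snow_globe','brass_bell','egg_box'):
        print(n,[(np.round(d['conf'],2),np.round(d['rect']).astype(int).tolist(),px2w(c,*d['rect'][:2],0.03)[:2].round(3).tolist()) for d in boxes_of(c,n)][:4])
o=bot.get_obs();print(o['eef_pos'],o['tool_rot'],o['clock'],o['grip_width'])
E
```

```text
top [ 0.492 -0.064  1.305] 503.88425705573064
sleigh [(np.float64(0.96), [342, 124, 45, 33], [0.764, -0.127]), (np.float64(0.73), [314, 195, 51, 42], [0.582, -0.056])]
gate [(np.float64(0.89), [319, 282, 80, 55], [0.361, -0.07]), (np.float64(0.69), [219, 206, 74, 51], [0.553, 0.185])]
swan [(np.float64(0.64), [442, 153, 50, 31], [0.691, -0.385]), (np.float64(0.61), [431, 158, 58, 56], [0.677, -0.358]), (np.float64(0.25), [405, 283, 25, 17], [0.358, -0.287])]
turntable [(np.float64(0.97), [432, 158, 57, 58], [0.678, -0.36]), (np.float64(0.42), [314, 193, 51, 42], [0.586, -0.055])]
trinket_box [(np.float64(0.92), [228, 155, 35, 39], [0.683, 0.164])]
round_box [(np.float64(0.6), [241, 258, 25, 28], [0.423, 0.126])]
snow_globe [(np.float64(0.94), [424, 240, 31, 27], [0.468, -0.337])]
brass_bell [(np.float64(0.92), [405, 284, 23, 17], [0.357, -0.288])]
egg_box [(np.float64(0.6), [167, 280, 20, 18], [0.364, 0.314])]
side [ 0.269 -1.046  1.259] 519.7653578886086
sleigh [(np.float64(0.92), [320, 202, 38, 40], [0.594, -0.055]), (np.float64(0.83), [383, 206, 37, 46], [0.772, -0.128])]
gate [(n
[... 176 characters left out ...]
.float64(0.6), [228, 142, 17, 23], [0.372, 0.3])]
turntable [(np.float64(0.61), [321, 203, 41, 43], [0.596, -0.061]), (np.float64(0.55), [383, 284, 53, 49], [0.669, -0.389])]
trinket_box []
round_box [(np.float64(0.84), [254, 175, 17, 18], [0.423, 0.118])]
snow_globe [(np.float64(0.88), [310, 286, 28, 34], [0.475, -0.335]), (np.float64(0.53), [321, 202, 41, 42], [0.596, -0.056])]
brass_bell [(np.float64(0.67), [266, 287, 17, 27], [0.359, -0.299])]
egg_box [(np.float64(0.61), [385, 283, 52, 50], [0.674, -0.386]), (np.float64(0.5), [226, 143, 17, 21], [0.366, 0.298])]
[ 0.19555284 -0.46016847  0.23129406] [ 9.79885206e-01  1.99561975e-01  1.35688235e-05 -1.05910505e-05] 1.0 0.08546435505856466
```

```bash
python3 - <<'E'
import cv2
a=cv2.imread('pics/t0.png')[95:325,140:460]
cv2.imwrite('pics/t0c.png',cv2.resize(a,None,fx=2.5,fy=2.5,interpolation=cv2.INTER_CUBIC))
E
```

```text
(no output)
```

View pics/t0c.png

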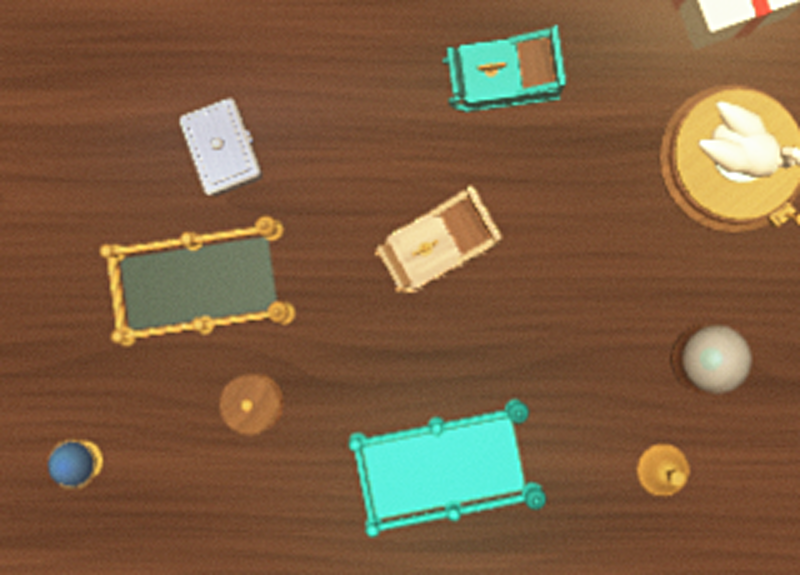

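The candidates in the top image are the pine sleigh at (315,191), the turquoise sleigh look-alike at (342,124), the brass gallery at (219,206) and the turquoise gallery at (319,282). The pine sleigh and brass gallery fit by colour. The gallery mouth is on its right side, with finials near (247,186) and (253,220). The sleigh's nose is its left end and its tail is at the upper right. I'll enlarge these for measuring.

```bash
python3 - <<'E'
import cv2
a=cv2.imread('pics/t0.png')[164:240,176:346]
b=cv2.resize(a,None,fx=4.7,fy=4.7,interpolation=cv2.INTER_CUBIC)
for i in range(180,346,10): cv2.putText(b,str(i),(int((i-176+.5)*4.7)-8,8),0,.3,(255,255,255)); cv2.line(b,(int((i-176+.5)*4.7),10),(int((i-176+.5)*4.7),14),(255,255,255))
for j in range(170,240,10): cv2.putText(b,str(j),(0,int((j-164+.5)*4.7)+3),0,.3,(255,255,255))
cv2.imwrite('pics/t0d.png',b)
E
```

```text
(no output)
```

View pics/t0d.png

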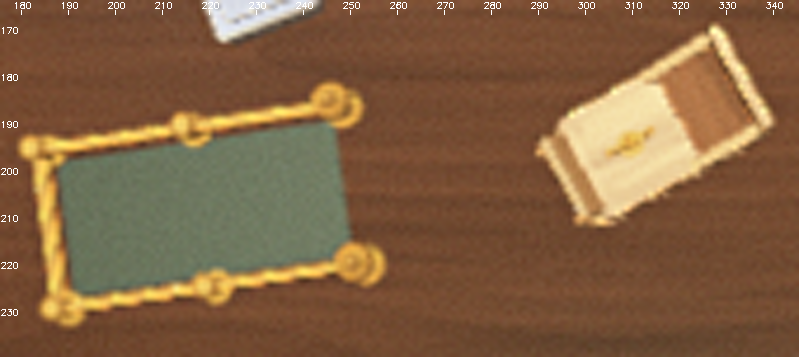

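The brass finial balls are at about (245.7,184.8) and (250.4,219.0). The gallery's back posts are at (182,195) and (187,229). The sleigh's tail top corners are at (328.5,169) and (340.2,189.7), and its dash corners are at (290.6,195.4) and (298.9,210.7).

```bash
python3 - <<'E'
from h import *
P=lambda u,v,z: px2w('top',u,v,z)[:2]
f1,f2=P(245.7,184.8,.057),P(250.4,219.0,.057); p1,p2=P(181.9,195,.04),P(186.6,229,.04)
g=(f1+f2)/2;b=(p1+p2)/2
print('fin',f1,f2,np.linalg.norm(f1-f2),'gate',g,'back',b,np.linalg.norm(g-b),np.degrees(np.arctan2(*(b-g)[::-1])), np.degrees(np.arctan2(*(f2-f1)[::-1]))+180)
t1,t2=P(328.5,169,.08),P(340.2,189.7,.08);n1,n2=P(290.6,195.4,.07),P(298.9,210.7,.07)
t=(t1+t2)/2;n=(n1+n2)/2
print('tail',t1,t2,t,np.linalg.norm(t1-t2),'nose',n,np.linalg.norm(n1-n2),np.linalg.norm(t-n),np.degrees(np.arctan2(*(n-t)[::-1])),np.degrees(np.arctan2(*(t2-t1)[::-1]))-90)
for a in [(245.7,184.8)]: pass
# side: ellipse colour segmentation of the pine sleigh for check
print(w2px('side',[*f1,.057]),w2px('side',[*f2,.057]),w2px('side',[*t1,.08]),w2px('side',[*t2,.08]))
im=cv2.imread('pics/s0.png')[120:230,240:350]
b=cv2.resize(im,None,fx=5.4,fy=5.4,interpolation=cv2.INTER_CUBIC)
for q in ([*f1,.057],[*f2,.057],[*t1,.08],[*t2,.08],[*p1,.04],[*p2,.04],[*n,.0]):
    u,v=(w2px('side',q)-[240,120]+.5)*5.4; cv2.circle(b,(int(u),int(v)),3,(0,0,255),-1)
cv2.imwrite('pics/s0d.png',b)
E
```

```text
fin [0.60435291 0.11324597] [0.51943206 0.10049009] 0.08587353473077776 gate [0.56189249 0.10686803] back [0.53665954 0.2706331 ] 0.16569761353295534 98.75925931717242 8.542478576228376
tail [ 0.64184399 -0.09203309] [ 0.5911624  -0.12069182] [ 0.61650319 -0.10636245] 0.058223248568873676 nose [ 0.55870755 -0.00964875] 0.0427833794346921 0.11266710593884335 120.86233697059284 -240.51330131043923
[307.66191106 158.33756612] [283.59759022 166.62256263] [339.35402079 196.385552  ] [326.29223886 207.29982068]
```

View pics/s0d.png

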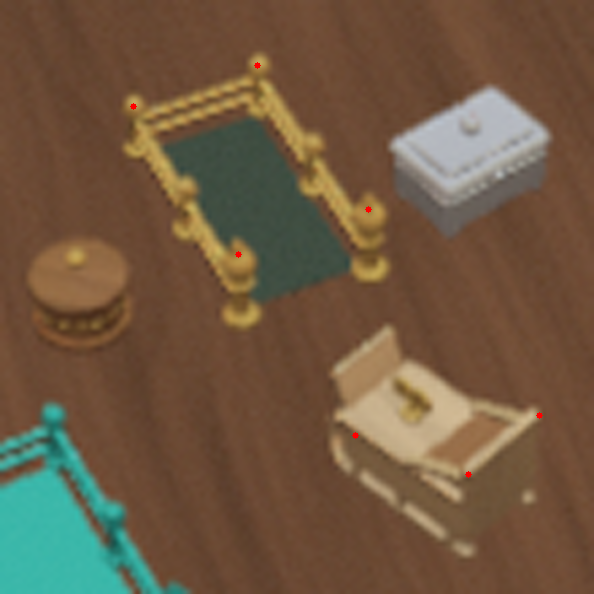

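The side view confirms the calibration: the reprojected finials, posts and tail corners all land on the objects. Gate is at (0.562,0.107) with heading 98.7°. The sleigh centre is at (0.587,-0.057) with heading 120.7°, so it has to turn about 22° clockwise, and its centre is already on the gate line. I'll straddle it with open fingers to turn it, then push it from the tail.

Emit:
send_rows --motion "-1 4.6 -1.9 0 -0.14; -1 9.2 -3.9 0 -0.28; -1 13.8 -5.8 0 -0.42; -1 18.4 -7.8 0 -0.56; -1 23 -9.7 0 -0.7"

```text
clock: 1.5
eef_pos: [0.3703, -0.2795, 0.2316]
tool_rot: [0.851, 0.526, 0.0, 0.0]
ft_force: [0.9, -0.2, 0.4]
grip_width: 0.0856
grasp_force: 0.0
```

```bash
cat >> h.py <<'E'
def to(x,y,adeg,z):
    """shift (cm, tool axes) and twist to bring TCP to x,y,z with tool-x yaw adeg"""
    o=bot.get_obs(); q=o['tool_rot']; a=2*np.arctan2(q[1],q[0]); p=o['eef_pos']
    d=np.array([x,y])-p[:2]; X=np.array([np.cos(a),np.sin(a)]); Y=np.array([np.sin(a),-np.cos(a)])
    t=(a-np.radians(adeg)+np.pi)%(2*np.pi)-np.pi
    print('pos',p.round(4),'yaw',np.degrees(a).round(1),'-> x %.2f y %.2f z %.2f tw %.3f'%(d@X*100,d@Y*100,(p[2]-z)*100,t),'w',o['grip_width'].round(4),'F',np.round(o['ft_force'],1),'t',o['clock'],'j6',round(o['joint_pos'][5],2))
E
python3 -c "
from h import *
to(.588,-.058,120.7,.231)"
```

```text
Traceback (most recent call last):
  File "h.py", line 20, in to
    print('pos',p.round(4),'yaw',np.degrees(a).round(1),'-> x %.2f y %.2f z %.2f tw %.3f'%(d@X*100,d@Y*100,(p[2]-z)*100,t),'w',o['grip_width'].round(4),'F',np.round(o['ft_force'],1),'t',o['clock'],'j6',round(o['joint_pos'][5],2))
                                                                                                                               ^^^^^^^^^^^^^^^^^^^^^
AttributeError: 'float' object has no attribute 'round'
```

```bash
sed -i "s/o\['grip_width'\].round(4)/round(o['grip_width'],4)/" h.py
python3 -c "
from h import *
to(.588,-.058,120.7,.231)"
```

```text
pos [ 0.3703 -0.2795  0.2316] yaw 63.4 -> x 29.55 y 9.56 z 0.06 tw -1.000 w 0.0856 F [ 0.9 -0.2  0.4] t 1.5 j6 1.39
```

Emit:
send_rows --motion "-1 4.6 1.5 0 -0.14; -1 9.2 3 0 -0.28; -1 13.8 4.5 0 -0.42; -1 18.4 6 0 -0.56; -1 23 7.5 0 -0.7"

```text
clock: 2.0
eef_pos: [0.5414, -0.108, 0.2314]
tool_rot: [0.619, 0.786, 0.0, 0.0]
ft_force: [0.2, -1.0, 1.0]
grip_width: 0.0855
grasp_force: 0.0
```

```bash
python3 -c "
from h import *
to(.588,-.058,120.7,.130)"
```

```text
pos [ 0.5414 -0.108   0.2314] yaw 103.6 -> x 3.77 y 5.71 z 10.14 tw -0.299 w 0.0855 F [ 0.2 -1.   1. ] t 2.0 j6 1.14
```

Emit:
send_rows --motion "-1 1.9 2.85 0 -0.15; -1 3.8 5.7 0 -0.3; -1 3.8 5.7 5 -0.3; -1 3.8 5.7 10 -0.3; -1 3.8 5.7 10 -0.3"

```text
clock: 2.5
eef_pos: [0.5803, -0.0585, 0.1232]
tool_rot: [0.496, 0.868, -0.004, -0.008]
ft_force: [-2.6, 0.5, -1.3]
grip_width: 0.0856
grasp_force: 0.0
```

```bash
python3 - <<'E'
from h import *
to(.588,-.058,120.7,.025)
a=snap('top','t1.png')[130:260,200:370]; b=snap('side','s1.png')[110:240,250:380]
cv2.imwrite('pics/m1.png',np.hstack([cv2.resize(a,(520,398)),cv2.resize(b,(280,280))[:280] if 0 else cv2.copyMakeBorder(cv2.resize(b,(280,280)),0,118,0,0,0)])[:,:,::-1])
E
```

```text
pos [ 0.5803 -0.0585  0.1232] yaw 120.5 -> x -0.35 y 0.68 z 9.82 tw -0.004 w 0.0856 F [-2.6  0.5 -1.3] t 2.5 j6 0.94
```

View pics/m1.png

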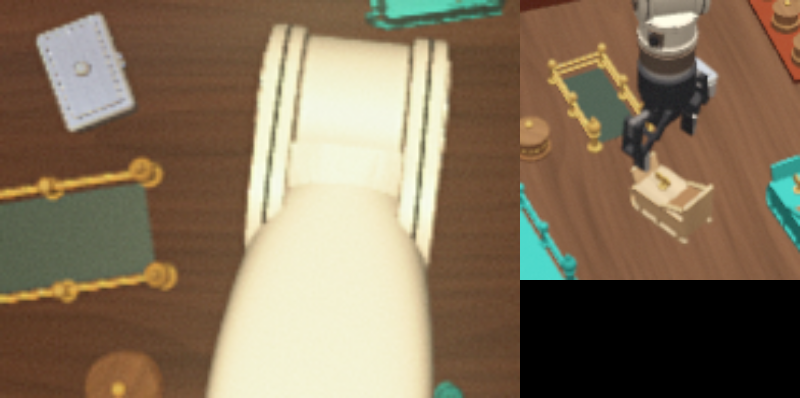

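The side view shows the gripper above the sleigh, with the fingers to its left and right. The arm hides the sleigh from the top camera. I'll let it settle and then descend.

Emit:
send_rows --motion "-1 0 0 0 0; -1 0 0 0 0"

```text
clock: 2.8
eef_pos: [0.5894, -0.0602, 0.135]
tool_rot: [0.497, 0.868, 0.001, 0.003]
ft_force: [0.7, 0.3, -0.1]
grip_width: 0.0854
grasp_force: 0.0
```

```bash
python3 - <<'E'
from h import *
to(.588,-.058,120.7,.025)
b=snap('side','s2.png')[140:230,275:365]
cv2.imwrite('pics/m2.png',cv2.resize(b,(585,585),interpolation=cv2.INTER_CUBIC)[:,:,::-1])
E
```

```text
pos [ 0.5894 -0.0602  0.135 ] yaw 120.4 -> x 0.26 y -0.01 z 11.00 tw -0.005 w 0.0854 F [ 0.7  0.3 -0.1] t 2.8 j6 0.94
```

View pics/m2.png

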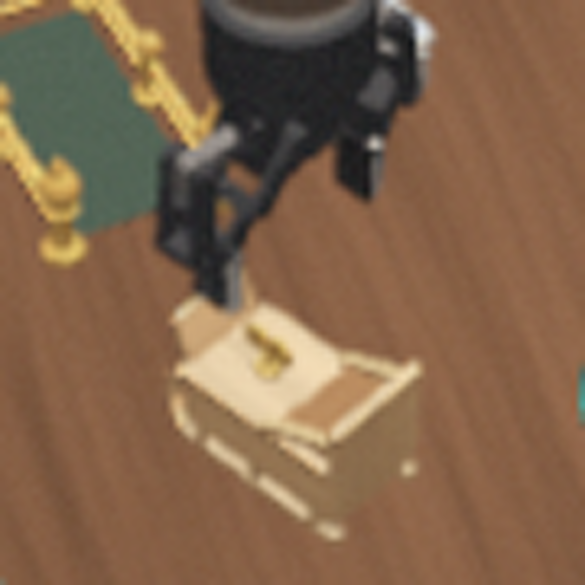

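The gripper is aligned over the sleigh and the fingers straddle it across its width, so I'll descend.

Emit:
send_rows --motion "-1 0 0 2.5 0; -1 0 0 5 0; -1 0 0 7.5 0; -1 0 0 9.5 0; -1 0 0 10.5 0"

```text
clock: 3.35
eef_pos: [0.5869, -0.0599, 0.026]
tool_rot: [0.497, 0.868, -0.0, -0.0]
ft_force: [0.0, 0.3, -0.3]
grip_width: 0.0849
grasp_force: 0.0
```

Emit:
send_rows --motion "-0.8 0 0 0 0; -0.7 0 0 0 0; -0.7 0 0 0 0; -0.7 0 0 0 0"

```text
clock: 3.75
eef_pos: [0.588, -0.0598, 0.0277]
tool_rot: [0.497, 0.868, 0.001, 0.001]
ft_force: [-0.1, 0.0, 0.1]
grip_width: 0.0724
grasp_force: 0.0
```

```bash
python3 -c "
from h import *
to(.587,-.0565,98.7,.025)"
```

```text
pos [ 0.588  -0.0598  0.0277] yaw 120.4 -> x 0.34 y 0.08 z 0.27 tw 0.379 w 0.0724 F [-0.1  0.   0.1] t 3.75 j6 0.94
```

Emit:
send_rows --motion "-0.6 0 0 0 0; -0.52 0 0 0 0; -0.52 0 0 0 0.06; -0.52 0 0 0 0.12; -0.52 0 0 0 0.18"

```text
clock: 4.25
eef_pos: [0.5872, -0.0592, 0.0265]
tool_rot: [0.574, 0.819, 0.0, 0.0]
ft_force: [0.5, 1.3, -0.1]
grip_width: 0.065
grasp_force: 0.6
```

Emit:
send_rows --motion "-0.52 0 0 0 0.06; -0.52 0 0 0 0.12; -0.52 0 0 0 0.18; -0.52 0 0 0 0.2; -0.52 0 0 0 0.2"

```text
clock: 4.75
eef_pos: [0.5869, -0.0597, 0.0264]
tool_rot: [0.652, 0.759, -0.0, 0.0]
ft_force: [-0.1, 0.1, 0.5]
grip_width: 0.0648
grasp_force: 0.5
```

Emit:
send_rows --motion "-0.48 0 0 0 0; -0.46 0 0 0 0; -0.44 0 0 0 0; -0.44 0 0 0 0; -0.44 0 0 0 0"

```text
clock: 5.25
eef_pos: [0.5871, -0.0597, 0.0272]
tool_rot: [0.651, 0.759, 0.0, 0.0]
ft_force: [-1.5, 0.7, 5.8]
grip_width: 0.0622
grasp_force: 46.0
```

```bash
python3 - <<'E'
from h import *
to(.587,-.0565,98.7,.025)
b=snap('side','s3.png')[140:230,275:365]
cv2.imwrite('pics/m3.png',cv2.resize(b,(585,585),interpolation=cv2.INTER_CUBIC)[:,:,::-1])
E
```

```text
pos [ 0.5871 -0.0597  0.0272] yaw 98.7 -> x 0.31 y 0.04 z 0.22 tw -0.000 w 0.0622 F [-1.5  0.7  5.8] t 5.25 j6 1.32
```

View pics/m3.png

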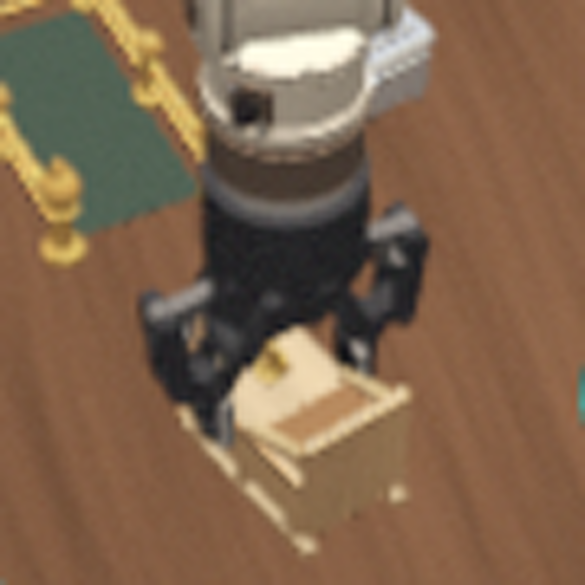

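The sleigh is now squared to yaw 98.7° and on the gate line. I'll open, rise and go behind the tail.

Emit:
send_rows --motion "-0.6 0 0 0 0; -0.8 0 0 0 0; -1 0 0 0 0; -1 0 0 0 0; -1 0 0 0 0"

```text
clock: 5.8
eef_pos: [0.5868, -0.0597, 0.0261]
tool_rot: [0.652, 0.758, -0.0, -0.0]
ft_force: [0.6, 0.4, 1.2]
grip_width: 0.0857
grasp_force: 0.0
```

Emit:
send_rows --motion "-1 0 0 -3 0; -1 0 0 -7 0; -1 0 0 -11 0; 0 -4 0 -12 0; 0.5 -9 0 -12 0"

```text
clock: 6.3
eef_pos: [0.6028, -0.1479, 0.1502]
tool_rot: [0.65, 0.76, 0.002, 0.003]
ft_force: [1.2, -0.2, 0.5]
grip_width: 0.0592
grasp_force: 0.0
```

Emit:
send_rows --motion "0.5 -5 0 0 0; 0.5 -10 0 0 0; 0.5 -15 0 0 0; 0.5 -15 0 0 0; 0.5 -15 0 0 0"

```text
clock: 6.8
eef_pos: [0.6223, -0.2983, 0.1451]
tool_rot: [0.653, 0.758, -0.0, -0.001]
ft_force: [0.3, 1.7, 0.2]
grip_width: 0.0212
grasp_force: 0.0
```

```bash
python3 - <<'E'
from h import *
to(.600,-.140,98.7,.032)
a=snap('top','t2.png')[150:250,200:360]; b=snap('side','s4.png')[120:230,270:380]
cv2.imwrite('pics/m4.png',np.hstack([cv2.resize(a,(520,325)),cv2.resize(b,(280,325))])[:,:,::-1])
for c in ('top','side'):print([(d['conf'],d['rect']) for d in boxes_of(c,'sleigh')])
E
```

```text
pos [ 0.6223 -0.2983  0.1451] yaw 98.5 -> x 15.99 y 0.13 z 11.31 tw -0.004 w 0.0212 F [0.3 1.7 0.2] t 6.8 j6 0.98
[(0.96, [342.4, 122.6, 51.9, 37.5]), (0.56, [316.9, 195.4, 51.0, 37.2]), (0.17, [419.5, 154.1, 28.6, 50.1])]
[(0.92, [318.9, 203.6, 35.9, 40.9])]
```

View pics/m4.png

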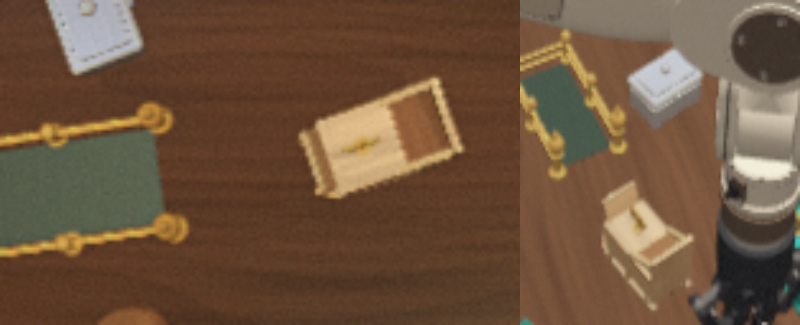

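The sleigh is clear of the fingers but still turned. Its tail top corners are near (333.7,174.1) and (341.7,196.3), and its dash corners near (292.1,190.7) and (298.6,210.1). I'll work out the pose.

```bash
cat >> h.py <<'E'
G=np.array([.562,.107]); GX=np.array([-.1512,.9885]); GY=np.array([-.9885,-.1512])
def pose(t1,t2,n1,n2):
    P=lambda q,z: px2w('top',*q,z)[:2]
    t1,t2=P(t1,.08),P(t2,.08);n=(P(n1,.07)+P(n2,.07))/2;t=(t1+t2)/2
    h=n-t; a=np.arctan2(h[1],h[0]); r=t2-t1; a2=np.arctan2(r[1],r[0])-np.pi/2
    c=t+.058*np.array([np.cos(a),np.sin(a)])
    print('tail w',t.round(4),'gate',[round(float((p-G)@k),4) for p in (t,c,n) for k in (GX,GY)],'centre',c.round(4),'head',np.degrees(a).round(1),(np.degrees(a2)%360).round(1),'W',np.linalg.norm(r).round(4),'L',np.linalg.norm(h).round(4))
E
python3 - <<'E'
from h import *
pose((333.7,174.1),(341.7,196.3),(292.1,190.7),(298.6,210.1))
im=cv2.imread('pics/t2.png'); hsv=cv2.cvtColor(im[165:225,280:355],cv2.COLOR_BGR2HSV)
m=((hsv[:,:,2]>150)&(hsv[:,:,0]<30)&(hsv[:,:,1]>40)).astype(np.uint8)
c=max(cv2.findContours(m,0,1)[0],key=cv2.contourArea); r=cv2.minAreaRect(c); print(r, cv2.boxPoints(r)+[280,165])
E
```

```text
tail w [ 0.6022 -0.1146] gate [-0.2251, -0.0062, -0.1682, 0.0048, -0.1172, 0.0147] centre [ 0.5827 -0.0599] head 109.7 109.8 W 0.0577 L 0.1099
((37.82851028442383, 27.010021209716797), (24.823474884033203, 43.653446197509766), 70.70995330810547) [[293.12695408 187.50556755]
 [334.32962036 173.08463097]
 [342.53006744 196.51447487]
 [301.32740021 210.93540955]]
```

It is still 11° off and 5 mm left of the line, because the fingers yielded. I'll straddle it once more, overturning to about 87° and shifting 5 mm.

Emit:
send_rows --motion "0 5 0 0 -0.1; -1 10 -0.1 0 -0.2; -1 15 -0.1 0 -0.2; -1 20 -0.1 0 -0.2; -1 24.2 -0.1 0 -0.2"

```text
clock: 7.5
eef_pos: [0.5846, -0.0538, 0.1471]
tool_rot: [0.571, 0.821, 0.0, 0.0]
ft_force: [0.1, 0.6, 0.7]
grip_width: 0.0851
grasp_force: 0.0
```

Emit:
send_rows --motion "-1 0 0 0 0; -1 0 0 0 0; -1 0 0 3 0; -1 0 0 6 0; -1 0 0 8 0"

```text
clock: 8.0
eef_pos: [0.5849, -0.0588, 0.0647]
tool_rot: [0.573, 0.819, -0.001, -0.0]
ft_force: [-1.6, -0.3, -0.2]
grip_width: 0.0853
grasp_force: 0.0
```

```bash
python3 -c "
from h import *
to(.585,-.0595,109.7,.026)"
```

```text
pos [ 0.5849 -0.0588  0.0647] yaw 110.0 -> x -0.07 y -0.01 z 3.87 tw 0.006 w 0.0853 F [-1.6 -0.3 -0.2] t 8.0 j6 1.12
```

Emit:
send_rows --motion "-1 0 0 2 0; -1 0 0 3.8 0; -0.7 0 0 3.8 0; -0.55 0 0 3.8 0; -0.55 0 0 3.8 0"

```text
clock: 8.5
eef_pos: [0.5868, -0.0584, 0.0296]
tool_rot: [0.573, 0.82, 0.001, 0.001]
ft_force: [-0.7, -0.0, 0.7]
grip_width: 0.0663
grasp_force: 0.0
```

Emit:
send_rows --motion "-0.55 0 0.2 0 0.05; -0.55 0 0.4 0 0.1; -0.55 -0.1 0.6 0 0.16; -0.52 -0.1 0.65 0 0.22; -0.52 -0.1 0.65 0 0.28"

```text
clock: 9.0
eef_pos: [0.5929, -0.0571, 0.0298]
tool_rot: [0.683, 0.731, 0.0, 0.001]
ft_force: [-0.9, -1.4, -0.3]
grip_width: 0.0649
grasp_force: 0.5
```

Emit:
send_rows --motion "-0.5 0 0 0 0.06; -0.5 0 0 0 0.12; -0.48 0 0 0 0.12; -0.46 0 0 0 0.12; -0.46 0 0 0 0.12"

```text
clock: 9.5
eef_pos: [0.5933, -0.0568, 0.0303]
tool_rot: [0.724, 0.69, 0.001, 0.001]
ft_force: [-1.1, -0.3, 5.6]
grip_width: 0.0628
grasp_force: 22.6
```

```bash
python3 -c "
from h import *
to(.592,-.058,98.7,.026)"
```

```text
pos [ 0.5933 -0.0568  0.0303] yaw 87.2 -> x -0.13 y -0.12 z 0.43 tw -0.200 w 0.0628 F [-1.1 -0.3  5.6] t 9.5 j6 1.52
```

Emit:
send_rows --motion "-0.8 0 0 0 0; -1 0 0 0 0; -1 0 0 0 0; -1 0 0 -4 0; -1 0 0 -9 0"

```text
clock: 10.0
eef_pos: [0.5894, -0.0563, 0.1159]
tool_rot: [0.724, 0.69, -0.003, -0.003]
ft_force: [1.1, 0.7, 0.1]
grip_width: 0.0854
grasp_force: 0.0
```

Emit:
send_rows --motion "-1 0 0 -3 -0.1; 0 -4 0.8 -3 -0.2; 0.5 -9 1.5 -3 -0.2; 0.5 -13.5 2.5 -3 -0.2; 0.5 -18.5 3.6 -3 -0.2"

```text
clock: 10.5
eef_pos: [0.6189, -0.2431, 0.1485]
tool_rot: [0.651, 0.759, 0.0, 0.0]
ft_force: [1.6, 1.1, 1.0]
grip_width: 0.0284
grasp_force: 0.0
```

Emit:
send_rows --motion "0.5 -4 0 0 0; 0.5 -5 0 0 0; 0.5 -5 0 0 0"

```text
clock: 10.8
eef_pos: [0.6258, -0.2932, 0.1473]
tool_rot: [0.653, 0.757, -0.0, -0.001]
ft_force: [-0.3, -0.5, 0.0]
grip_width: 0.021
grasp_force: 0.0
```

```bash
python3 - <<'E'
from h import *
to(.600,-.140,98.7,.032)
snap('top','t3.png')
im=cv2.imread('pics/t3.png'); hsv=cv2.cvtColor(im[165:225,280:355],cv2.COLOR_BGR2HSV)
m=((hsv[:,:,2]>150)&(hsv[:,:,0]<30)&(hsv[:,:,1]>40)).astype(np.uint8)
c=max(cv2.findContours(m,0,1)[0],key=cv2.contourArea); r=cv2.minAreaRect(c); print(cv2.boxPoints(r)+[280,165])
cv2.imwrite('pics/m5.png',cv2.resize(im[160:235,235:355],None,fx=6,fy=6,interpolation=cv2.INTER_CUBIC))
E
```

```text
pos [ 0.6258 -0.2932  0.1473] yaw 98.5 -> x 15.53 y -0.29 z 11.53 tw -0.004 w 0.021 F [-0.3 -0.5  0. ] t 10.8 j6 0.98
[[294.01538849 180.1230793 ]
 [336.6000061  174.80000496]
 [339.69231415 199.53846741]
 [297.10769653 204.86154175]]
```

View pics/m5.png

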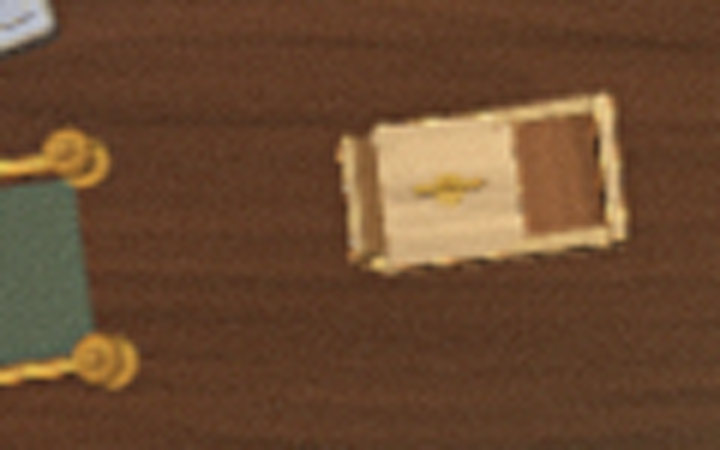

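The sleigh now points nearly along the gate axis. Its tail top corners are at (336.5,175.2) and (338.8,199.5), and its dash corners at (291.2,182.3) and (292.8,202.8).

```bash
python3 -c "
from h import *
pose((336.5,175.2),(338.8,199.5),(291.2,182.3),(292.8,202.8))"
```

```text
tail w [ 0.5969 -0.1145] gate [-0.2242, -0.0011, -0.1662, -0.0034, -0.1119, -0.0057] centre [ 0.5905 -0.0568] head 96.3 95.4 W 0.0598 L 0.1124
```

Emit:
send_rows --motion "0.5 5 0 0 0; 0.5 10 0.1 0 0; 0.5 14 0.1 0 0; 0.5 15 0.1 0 0; 0.5 15 0.1 0 0"

```text
clock: 11.35
eef_pos: [0.6044, -0.1391, 0.149]
tool_rot: [0.65, 0.76, 0.0, -0.0]
ft_force: [-0.7, 0.1, -0.4]
grip_width: 0.0209
grasp_force: 0.0
```

Emit:
send_rows --motion "0.5 0 0 4 0; 0.5 0 0 8 0; 0.5 0 0 10.5 0; 0.5 0 0 11.3 0; 0.5 0 0 11.3 0"

```text
clock: 11.85
eef_pos: [0.6039, -0.1433, 0.0341]
tool_rot: [0.652, 0.758, -0.001, -0.001]
ft_force: [-0.6, -0.7, 0.9]
grip_width: 0.0213
grasp_force: 0.0
```

```bash
python3 -c "
from h import *
to(.604,-.140,98.7,.032)"
```

```text
pos [ 0.6039 -0.1433  0.0341] yaw 98.6 -> x 0.33 y 0.06 z 0.21 tw -0.002 w 0.0213 F [-0.6 -0.7  0.9] t 11.85 j6 1.19
```

Emit:
send_rows --motion "0.5 0.7 0 0 0; 0.5 1.4 0 0 0; 0.5 1.9 0 0 0; 0.5 2.3 0 0 0; 0.5 2.8 0 0 0"

```text
clock: 12.35
eef_pos: [0.6012, -0.1152, 0.0364]
tool_rot: [0.652, 0.758, 0.0, 0.001]
ft_force: [0.5, -1.7, 0.5]
grip_width: 0.0216
grasp_force: 0.0
```

Emit:
send_rows --motion "0.5 0.6 -0.03 0 0; 0.5 1.2 -0.06 0 0; 0.5 1.8 -0.1 0 0; 0.5 2.4 -0.14 0 0; 0.5 3 -0.18 0 0"

```text
clock: 12.85
eef_pos: [0.594, -0.0853, 0.0352]
tool_rot: [0.652, 0.758, -0.0, -0.0]
ft_force: [0.6, -2.4, 0.9]
grip_width: 0.0215
grasp_force: 0.0
```

Emit:
send_rows --motion "0.5 0.6 -0.03 0 0; 0.5 1.2 -0.06 0 0; 0.5 1.8 -0.1 0 0; 0.5 2.4 -0.14 0 0; 0.5 3 -0.18 0 0"

```text
clock: 13.35
eef_pos: [0.5877, -0.0559, 0.0352]
tool_rot: [0.652, 0.758, -0.0, -0.0]
ft_force: [0.4, -1.3, 0.0]
grip_width: 0.0214
grasp_force: 0.0
```

```bash
python3 - <<'E'
from h import *
to(.604,-.140,98.7,.032)
a=snap('top','t4.png')[160:240,225:345]; b=snap('side','s5.png')[120:220,260:360]
cv2.imwrite('pics/m6.png',np.hstack([cv2.resize(a,(480,320),interpolation=cv2.INTER_CUBIC),cv2.resize(b,(320,320),interpolation=cv2.INTER_CUBIC)])[:,:,::-1])
E
```

```text
pos [ 0.5877 -0.0559  0.0352] yaw 98.7 -> x -8.56 y 0.35 z 0.32 tw -0.001 w 0.0214 F [ 0.4 -1.3  0. ] t 13.35 j6 1.32
```

View pics/m6.png

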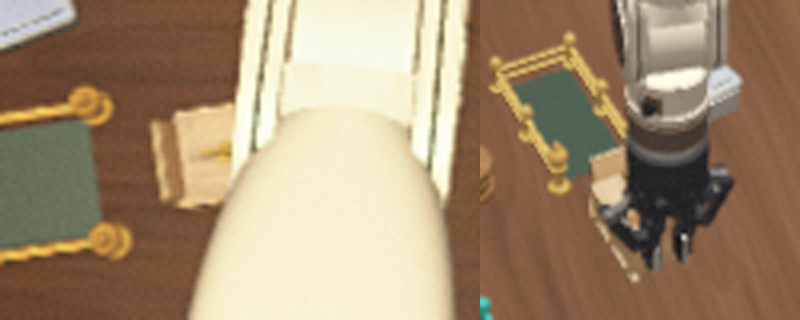

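The dash board is visible between the finials and the arm, with corners near (262.5,190) and (265.5,209.5), roughly centred on the mouth. The fingers are on the tail.

```bash
cat >> h.py <<'E'
def nose(q1,q2,z=.072):
    a,b=[px2w('top',*q,z)[:2] for q in (q1,q2)]; m=(a+b)/2-G; r=b-a
    print('nose gate',(m@GX).round(4),(m@GY).round(4),'edge head',np.degrees(np.arctan2(r[1],r[0])+np.pi/2).round(1)%180,'W',np.linalg.norm(r).round(4))
E
python3 - <<'E'
from h import *
nose((262.5,190),(265.5,209.5))
im=cv2.imread('pics/t4.png')[180:220,255:285]; hsv=cv2.cvtColor(im,cv2.COLOR_BGR2HSV)
m=((hsv[:,:,2]>140)).astype(np.uint8)
for row in m[2:36]: print(''.join('.#'[k] for k in row))
E
```

```text
nose gate -0.0415 0.0019 edge head 99.3 W 0.0485
.............................#
.............................#
.............................#
..........................####
....................##########
.................#############
.............#################
.............#################
........###..#################
.......#######################
.......#######################
........######################
........######################
........######################
........######################
........######################
........######################
........######################
.........#####################
.........#####################
.........#####################
.........#####################
.........#####################
.........#####################
..........####################
..........####################
..........####################
..........####################
...........#..################
..............######...#..####
.........................#####
.........................#####
........................######
........................######
```

Emit:
send_rows --motion "0.5 0.5 0.02 0 0; 0.5 1 0.04 0 0; 0.5 1.5 0.06 0 0; 0.5 2 0.08 0 0; 0.5 2.5 0.1 0 0"

```text
clock: 13.95
eef_pos: [0.585, -0.0312, 0.0352]
tool_rot: [0.652, 0.758, -0.0, -0.0]
ft_force: [0.3, -0.8, 0.1]
grip_width: 0.0212
grasp_force: 0.0
```

Emit:
send_rows --motion "0.5 0.4 0.02 0 0; 0.5 0.8 0.03 0 0; 0.5 1.2 0.05 0 0; 0.5 1.6 0.06 0 0; 0.5 2 0.08 0 0"

```text
clock: 14.45
eef_pos: [0.5829, -0.0114, 0.0353]
tool_rot: [0.652, 0.758, 0.0, 0.0]
ft_force: [0.4, -1.2, 0.4]
grip_width: 0.0214
grasp_force: 0.0
```

```bash
python3 - <<'E'
from h import *
to(.604,-.140,98.7,.032)
im=snap('top','t5.png')[176:224,238:278,::-1].copy(); hsv=cv2.cvtColor(im,cv2.COLOR_BGR2HSV)
# pine: pale (low saturation) and bright; brass: saturated
for r in range(0,48): print(''.join('.' if p[2]<135 else ('b' if p[1]>130 else '#') for p in hsv[r]))
E
```

```text
pos [ 0.5829 -0.0114  0.0353] yaw 98.6 -> x -13.03 y 0.15 z 0.33 tw -0.001 w 0.0214 F [ 0.4 -1.2  0.4] t 14.45 j6 1.4
....................###########.########
....................###########.########
....................#####.#####.########
....................#####.##############
....................####################
.......bbb..........####################
.....bbbbbb........#####################
....bbbbbbbbbb.....#####################
....bbbbbbbbbbb....#####################
....bbbbbbbbbbb....#####################
bbbbbbbbbbbbbbbb...#####################
bbbbbbbbbbbbbbbb...#####################
bbbbbbbbbbbbbbb...######################
........bbbbbbb#########################
........#bbbb###########################
.........#bb############################
......####bb############################
......###bbbb###########.###############
......###bbbb###########################
......####bbb###########################
......###bbbb###########################
.......###bb############################
.......###bbb###########################
.......###bbbb#########################
[... 285 characters left out ...]
###
........###bbbb#########################
........###bbbb#########################
........####bbb#########################
.........###bbb#########################
.........##bbb##########################
.............bb#########################
.............bbb########################
..................######################
............#b...#######################
..........#bbbbbb#######################
.........#bbbbbbb#######################
.........bbbbbbb########################
......###bbbbbbb########################
#bbbbbbbbbbbbbbb########################
bbbbbbbbbbbbbbb#########################
bbbbbbbb..bbbbb#########################
b..........bbbb#########################
```

```bash
python3 -c "
from h import *
nose((244,191.5),(247,211.5))"
```

```text
nose gate 0.004 -0.0006 edge head 99.3 W 0.0497
```

Emit:
send_rows --motion "0.5 0.4 0 0 0; 0.5 0.8 0 0 0; 0.5 1.2 0 0 0; 0.5 1.6 0 0 0; 0.5 2 0 0 0"

```text
clock: 15.0
eef_pos: [0.5799, 0.0084, 0.0353]
tool_rot: [0.652, 0.758, -0.0, 0.0]
ft_force: [-0.2, -1.2, 0.3]
grip_width: 0.0215
grasp_force: 0.0
```

Emit:
send_rows --motion "0.5 0.4 0 0 0; 0.5 0.8 0 0 0; 0.5 1.2 0 0 0; 0.5 1.6 0 0 0; 0.5 2 0 0 0"

```text
clock: 15.5
eef_pos: [0.5769, 0.0282, 0.0353]
tool_rot: [0.652, 0.758, -0.0, 0.0]
ft_force: [0.2, -1.7, 0.4]
grip_width: 0.0209
grasp_force: 0.0
```

Emit:
send_rows --motion "0.5 0.5 0 0 0; 0.5 1 0 0 0; 0.5 1.5 0 0 0; 0.5 2 0 0 0; 0.5 2.5 0 0 0"

```text
clock: 16.0
eef_pos: [0.5731, 0.053, 0.0353]
tool_rot: [0.652, 0.758, -0.0, 0.0]
ft_force: [1.3, -2.3, -0.4]
grip_width: 0.0213
grasp_force: 0.0
```

Emit:
send_rows --motion "0.5 0.5 0 0 0; 0.5 1 0 0 0; 0.5 1.5 0 0 0; 0.5 2 0 0 0; 0.5 2.3 0 0 0"

```text
clock: 16.5
eef_pos: [0.5696, 0.0759, 0.0353]
tool_rot: [0.652, 0.759, 0.0, -0.0]
ft_force: [-0.3, -1.7, 1.1]
grip_width: 0.0215
grasp_force: 0.0
```

Emit:
send_rows --motion "0.5 -0.6 0 0 0; 0.5 -0.6 0 -0.6 0; 0.5 -0.6 0 -1.2 0; 0.5 -0.6 0 -1.2 0; 0.5 -0.2 0 -1.2 0"

```text
clock: 17.0
eef_pos: [0.5704, 0.0731, 0.0478]
tool_rot: [0.652, 0.758, 0.0, 0.0]
ft_force: [0.6, 0.9, 0.1]
grip_width: 0.0216
grasp_force: 0.0
```

```bash
python3 - <<'E'
from h import *
to(.562-.0023+.003,.107+.015,98.7,.047)
im=snap('top','t6.png')[180:225,195:265,::-1].copy(); hsv=cv2.cvtColor(im,cv2.COLOR_BGR2HSV)
for r in range(0,45): print(''.join('.' if p[2]<135 else ('b' if p[1]>130 else '#') for p in hsv[r]))
E
```

```text
pos [0.5704 0.0731 0.0478] yaw 98.6 -> x 4.95 y -0.03 z 0.08 tw -0.002 w 0.0216 F [0.6 0.9 0.1] t 17.0 j6 1.55
..........#####.#####.#############################################...
..........#####.#####.#############################################...
..........#####.#####.#############################################...
..........#####.#####.##############################################..
..........#####.#####.##############################################..
..........#####.#####.##############################################..
..........#####.#####.###########################################.##..
..........#####.#####..#############################################..
..........#####.#####.##############################################..
..........#####.####################################################..
..........#####.###########################################.########..
......bbbb#####.#####################################################.
bbbbbbbbbb#####.##################################################.##.
bbbbbbbbbb#####.##################################################
[... 1505 characters left out ...]
...#########################################################.
............########################################################..
............########################################################..
............#######################################################...
.............######################################################...
.............#######################################################..
.............#######################################################..
.............#######################################################..
.............#######################################################..
.............########################################################.
```

Emit:
send_rows --motion "0.5 0.4 0 0 0; 0.5 0.8 0 0 0; 0.5 1.2 0 0 0; 0.5 1.6 0 0 0; 0.5 2 0 0 0"

```text
clock: 17.55
eef_pos: [0.5668, 0.0934, 0.0472]
tool_rot: [0.652, 0.758, -0.0, -0.0]
ft_force: [-0.3, -1.3, -0.2]
grip_width: 0.0217
grasp_force: 0.7
```

Emit:
send_rows --motion "0.5 0.3 0 0 0; 0.5 0.6 0 0 0; 0.5 0.9 0 0 0; 0.5 1.2 0 0 0; 0.5 1.5 0 0 0"

```text
clock: 18.05
eef_pos: [0.5646, 0.1082, 0.0472]
tool_rot: [0.652, 0.758, -0.0, -0.0]
ft_force: [-0.1, -1.3, -0.1]
grip_width: 0.0214
grasp_force: 0.6
```

Emit:
send_rows --motion "0.5 0.3 0 0 0; 0.5 0.6 0 0 0; 0.5 0.9 0 0 0; 0.5 1.2 0 0 0; 0.5 1.4 0 0 0"

```text
clock: 18.55
eef_pos: [0.5626, 0.1221, 0.0473]
tool_rot: [0.652, 0.758, 0.0, 0.0]
ft_force: [0.5, -0.9, -0.9]
grip_width: 0.0213
grasp_force: 0.6
```

Emit:
send_rows --motion "0.5 -1 0 0 0; 0.5 -3 0 0 0; 0.5 -6 0 0 0; 0.5 -10 0 -3 0; 0.5 -14 0 -8 0"

```text
clock: 19.05
eef_pos: [0.5806, -0.01, 0.115]
tool_rot: [0.652, 0.758, -0.002, -0.002]
ft_force: [1.1, -0.4, 0.8]
grip_width: 0.0212
grasp_force: 0.0
```

Emit:
send_rows --motion "0.5 -5 0 0 0; 0.5 -10 0 0 0; 0.5 -15 0 0 0; 0.5 -20 0 0 0; 0.5 -20 0 0 0"

```text
clock: 19.55
eef_pos: [0.6126, -0.2132, 0.1163]
tool_rot: [0.655, 0.756, -0.0, 0.002]
ft_force: [-0.0, 0.5, 0.0]
grip_width: 0.0211
grasp_force: 0.0
```

```bash
python3 - <<'E'
from h import *
to(.6,-.2,98.7,.047)
a=snap('top','t7.png')[170:240,170:280]; b=snap('side','s7.png')[120:190,250:330]
cv2.imwrite('pics/m7.png',np.hstack([cv2.resize(a,(550,350),interpolation=cv2.INTER_CUBIC),cv2.resize(b,(250,350*250//400+132),interpolation=cv2.INTER_CUBIC) if 0 else cv2.copyMakeBorder(cv2.resize(b,(250,219),interpolation=cv2.INTER_CUBIC),0,131,0,0,0)])[:,:,::-1])
E
```

```text
pos [ 0.6126 -0.2132  0.1163] yaw 98.2 -> x 1.48 y -1.06 z 6.93 tw -0.009 w 0.0211 F [-0.   0.5  0. ] t 19.55 j6 1.09
```

View pics/m7.png

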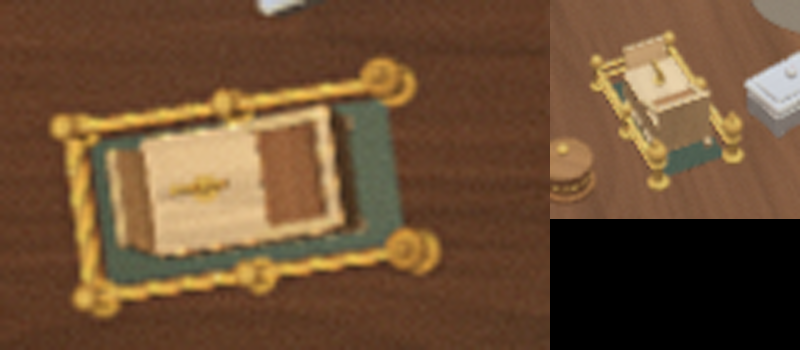

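The sleigh stands wholly inside the rails, parallel to them, with its tail past the finials: tail corners at (236.1,191.1) and (238.7,215.1), dash corners at (191.1,199.5) and (193.1,218.7). The arm is clear. I'll check the pose and hand in if it meets the limits.

```bash
python3 -c "
from h import *
pose((236.1,191.1),(238.7,215.1),(191.1,199.5),(193.1,218.7))
print(workorder.job_done())"
```

```text
tail w [0.5575 0.1297] gate [0.0231, 0.001, 0.0811, -0.0003, 0.1376, -0.0016] centre [0.5501 0.1872] head 97.4 97.0 W 0.0589 L 0.1145
the job is handed in; nothing more can be done
None
```

The job is handed in (no verdict came back): the pine sleigh stands inside the brass gallery nose inward, its tail measured about 23 mm past the finials, on the centre line to within about 1 mm and within 2° of it, with the arm clear; to square it up I twice closed the fingers on its sides and turned it on the counter, without lifting it.

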